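Unlock and turn the scent carousel

ROBOT

A 6-joint arm with a two-finger parallel gripper is mounted at the origin on the work surface. World frame = base frame: x ahead of the robot, y to its left, z up, the work surface at z = 0. Lengths are in m, angles in rad, forces in N, time in s.
With the tool pointing down it reaches from about 0.35 to 0.8 m from the base axis. Payload 7.3 kg.
Tool frame: the origin (TCP) lies between the finger pads; the fingertips stand 25 mm ahead of it and the grasp point (between the pads) lies 6 mm ahead of it (r.tip_extent is the distance from the TCP to the fingertips, in m); z points along the fingers, y is the direction in which the jaws open and shut (so a half turn about z gives the same grasp; the last joint's range is limited). The gripper opens to 85 mm and grips with 20 to 120 N. Pads are 22 mm wide; open, the fingers measure 114 mm over their backs; the gripper's body (76 mm by 85 mm) begins 54 mm behind the grasp point. The pads swing forward as they close: fully open they stand 13 mm farther back than shut.
Start: joints at [1.043, 0.342, 1.524, -0, 1.275, -0.146], TCP at [0.196, 0.487, 0.256] pointing down, gripper open.
Joint ranges: [-2.53, 2.53], [-0.77, 2.02], [0.04, 2.7], [-1, 4.14], [0.28, 2.66], [-3.11, 3.11]. Speed limits (rad/s): [2.57, 2.57, 3.14, 3.14, 3.14, 3.14].

INTERFACE

Orientations are given as a unit quaternion [x, y, z, w].
In Python, from workcell import r, command_gripper, optics gives the robot as it stands. The module is installed in compiled form; this text tells all that it offers. Calls block until the motion is done:
- r.reach(position, orientation): joint-space move of the TCP to a pose.
- r.move_straight(position, orientation=None, speed=0.15, max_force=None): straight line of the TCP; orientation=None keeps the orientation; speed is the mean speed in m/s. With max_force (N) it stops when the force on the tool has changed by that much, and returns True; else False.
- r.movej(angles): joint-space move.
- command_gripper(opening, force=None): finger opening in m; force is the grip in N (None keeps the last); returns when the fingers have stopped.
- r.hold(seconds).
- r.solve_ik(position, orientation): joint angles nearest the present ones, or None.
- r.read_state(): the state.
- optics.get_image(name): name is "side" or "top"; returns (picture, depth): 384x512x3 uint8, red, green, blue; 384x512 float32, m along the optical axis (not along the pixel's ray), 0 where there is no reading.
- optics.camera_model(name): a dict with "K" (3x3 intrinsics, pixels), "R" (3x3) and "t" (3): a world point X has camera coordinates R X + t. Camera axes: x right, y down, z forward; pixel columns grow to the right and rows downward; lengths in m; the calibration is good to about 2 mm. A picture is of the moment at which its call begins. camera_model takes no time and is no camera call.
A pose or a line that the arm cannot do raises r.PlanningError and nothing moves.
- r.finish_job(): hands the job in, once; it reports no verdict.
The state is a dict: "time_s": time; "joint_positions": joint angles; "dq": joint speeds; "tau": joint torques, N m; "eef_pos": TCP position; "eef_rot": TCP orientation; "contact_force": force on the tool from outside, world axes, zero at the start; "torque": the same for the moment, N m; "grip_width": finger opening in m.
Only numpy, scipy, OpenCV 4.12 (cv2) and the standard library are available. Lean on these libraries where they do the work, as an engineer would, in place of code of your own. Each camera call takes 0.05 s, during which the arm holds its last target. There are 200 camera calls.

TASK

Unlock the scent carousel: draw the red-handled lock pin straight up out of its bore and park it in the side notch of the little stand next to the carousel, pushed fully home into the notch, upright and hanging by its brass collar; let go of it. Then turn the carousel by its brass knob, counter-clockwise seen from above, until its steel lug comes up against the blue stop post, so that the next guest has the vials in front of them, and leave it there. Leave the other glassware and bottles standing where they are.

Things in the scene. Friction and masses are not known exactly. Their poses are not given: they have to be found in the camera images.
- carousel: Fixed dark-wood base board 250 x 250 x 12 mm carrying a round wooden turntable, diameter 170 mm, top 55 mm above the table. Origin: on the upright axis of rotation, at table height; z up. Four capped vials (diameter 20 mm, tops 114 mm above the table) are fixed on it, 64 mm from the axis, at the start -40, 0, 40 and 80 degrees counter-clockwise from the board's x axis.
- turntable (a joint): Angle of the turntable, rad: 0 at the start (locked by the pin), growing counter-clockwise seen from above, 1.047 (60 degrees) when its lug meets the blue stop post (diameter 10 mm, top 62 mm above the table, fixed to the board). Stiff pivot, friction about 0.12 N m (2 N at the knob); stays where it is left.
- turn_knob (a point): Brass turning knob, an upright round post of diameter 18 mm on the turntable, 68 mm from its axis and 60 degrees counter-clockwise from the lug; top 118 mm above the table, foot flaring to 32 mm in its lowest 12 mm. This point: on its centre line 98 mm above the table, good to grip from above. Turns with the turntable.
- lug (a point): Steel lug, 36 mm wide, 14 mm thick, on the turntable's rim; turns with it. This point: centre of the bore's mouth in its top face, 54 mm above the table, 107 mm from the carousel's axis. The bore (diameter 14 mm) goes on down into a steel block on the base board; the pin standing in both locks the turntable.
- pin_grip (a point): Loose upright lock pin, 96 mm long, about 70 g. This point: centre of its red handle (diameter 18 mm, 50 mm long), 31 mm above the collar's underside, 71 mm above the tip. z points up the pin. Under the handle: brass collar (diameter 26 mm, 6 mm thick), then steel shank (diameter 10 mm, 40 mm long). At the start the collar rests on the lug, the shank is in the bore: it comes free after 40 mm.
- pin_collar (a point): The same pin: centre of the underside of its brass collar, where the shank begins; 31 mm below the handle's centre.
- notch (a point): Fixed parking stand: steel fork plate 46 mm wide, 10 mm thick, top 80 mm above the table, on a wooden post and foot. Its notch is a slot 14 mm wide with a flared mouth 35 mm from this point; the shank enters sideways, the collar rests on the plate. This point: on the plate's top, at the pin's axis when fully home. x points from mouth into notch, z up. Nothing rises above the plate.
- strip_cup_mid (a point): White cup with paper smelling strips, diameter 72 mm, 80 mm high (strips to about 125 mm), loose. Point: on its axis at half height. To be left alone.
- measure_mid (a point): Glass measuring cylinder, diameter 26 mm on a 56 mm foot, 126 mm high, loose. Point: on its axis, 60 mm up. To be left alone.
- beaker_mid (a point): Small glass beaker, diameter 68 mm, 75 mm high, loose. Point: on its axis at half height. To be left alone.
- funnel_mid (a point): Small white funnel standing upside down, diameter 60 mm, 62 mm high, loose. Point: on its axis, 30 mm up. To be left alone.
- amber_mid (a point): Amber vial, diameter 26 mm, 60 mm high, standing loose on the carousel's base board near its +x, -y corner. Point: on its axis at half height. To be left alone.
- jar_mid (a point): Little white jar with brass lid, diameter 30 mm, 35 mm high, standing loose on the base board near its +x, +y corner. Point: on its axis at half height. To be left alone.
- scent_mid (a point): Clear scent bottle with brass cap, diameter 48 mm, 100 mm high, loose. Point: on its axis at half height. To be left alone.
Mind the look-alikes: they are no part of the job. What is shaped like the part that bears notch but purple is not meant.

How it is judged:
On the way, in this order (a step that is already met when the one before it is completed fails the run):
1. the pin is parked in the notch and let go, with the turntable not yet turned (within 0.12 rad of its start) (horizontal distance between pin_collar and notch below 0.01 m and z of pin_collar in the frame of notch between -0.004 and 0.004 m and angle between pin_collar's own z axis and vertical below 0.15 rad and value of joint turntable below 0.12 rad and contact force between the fingers and pin below 0.05 N), for 0.2 s.
2. the turntable is turned to its stop (value of joint turntable above 0.967 rad), for 0.2 s.
At the end, for the whole second after the job is handed in: The pin hangs by its collar in the stand's notch (its axis within 10 mm of the fully-home point, collar underside within 4 mm of the plate's top, within 0.15 rad of upright), still and let go, and the turntable rests at its stop (joint above 0.967 rad, within 0.08 rad of the stop), not moving (horizontal distance between pin_collar and notch below 0.01 m and z of pin_collar in the frame of notch between -0.004 and 0.004 m and angle between pin_collar's own z axis and vertical below 0.15 rad and value of joint turntable above 0.967 rad and velocity of joint turntable between -0.05 and 0.05 rad/s and linear speed of pin below 0.03 m/s); the robot touches nothing.
It fails at once if glassware or a bottle standing on the table or the board is shifted by more than 30 mm or knocked over (distance of any of strip_cup_mid, measure_mid, beaker_mid, funnel_mid, amber_mid, jar_mid, scent_mid from where it was at the start of the episode above 0.03 m or angle between any of strip_cup_mid, measure_mid, beaker_mid, funnel_mid, amber_mid, jar_mid, scent_mid's own z axis and vertical above 0.5 rad).
It also fails if it takes over 51 s, if anything falls off the work surface, if the arm or the gripper's body presses on something with over 40 N, if the wrist force passes 120 N, or if a joint passes its speed limit or range.

## Working session

There is one attempt and no reset: what is moved stays moved. The work goes in short steps, each a Python script; the robot and the scene stay as the last script left them, time stands still between calls to the robot, and variables do not carry over. Pictures are saved under pics/ and viewed, about 8 in all and at most 12, crops included, and the job is handed in when it is done.

```bash
mkdir -p pics
cat > h.py <<'E'
import numpy as np, cv2
from workcell import r, command_gripper, optics
def grab(n):
    p,d=optics.get_image(n); return p,d
def cloud(n,d):
    m=optics.camera_model(n);K,R,t=m["K"],np.array(m["R"]),np.array(m["t"])
    v,u=np.mgrid[0:d.shape[0],0:d.shape[1]]
    c=np.stack([(u-K[0][2])/K[0][0]*d,(v-K[1][2])/K[1][1]*d,d],-1)
    return (c-t)@R
def ray(n,u,v,z):
    m=optics.camera_model(n);K,R,t=np.array(m["K"]),np.array(m["R"]),np.array(m["t"])
    d=R.T@np.linalg.inv(K)@[u,v,1];o=-R.T@t
    return o+d*(z-o[2])/d[2]
E
python3 - <<'E'
from h import *
for n in("top","side"):
    p,d=grab(n);cv2.imwrite(f"pics/{n}0.png",p[:,:,::-1]);np.savez(f"pics/{n}0.npz",p=p,d=d)
    m=optics.camera_model(n);print(n,-np.array(m["R"]).T@m["t"],np.array(m["R"]).round(2).tolist(),m["K"][0])
a=cv2.imread("pics/top0.png");cv2.imwrite("pics/top0b.png",cv2.resize(a,(800,600),interpolation=3))
print(r.read_state())
E
```

```text
top [0.28508076 0.02236523 1.22282785] [[-0.0, -1.0, -0.01], [-0.98, 0.0, -0.22], [0.22, 0.01, -0.98]] [372.74676179   0.         259.46311831]
side [ 0.2151802  -0.70456925  0.7700927 ] [[0.9, -0.43, -0.02], [-0.29, -0.59, -0.75], [0.31, 0.68, -0.66]] [355.97674858   0.         257.16154097]
{'time_s': 0.1, 'joint_positions': array([ 1.04296879e+00,  3.42670816e-01,  1.52491188e+00,  1.21768915e-05,
        1.27538131e+00, -1.46011371e-01]), 'dq': array([ 4.07678733e-04, -6.83046531e-05, -1.85385828e-03, -5.17759096e-04,
       -2.40846773e-04,  1.60591327e-03]), 'tau': array([ 1.29296412e-03, -4.34445798e+01, -2.46491343e+01, -1.67815647e-04,
        4.52251043e-03, -1.13774274e-05]), 'eef_pos': array([0.1954411 , 0.48692902, 0.25568956]), 'eef_rot': array([ 1.89752258e-01,  9.81831763e-01, -6.45202702e-04, -2.32168536e-04]), 'contact_force': array([-0.81340642,  0.21546515,  0.01273643]), 'torque': array([-0.00357942, -0.01289187, -0.01316961]), 'grip_width': 0.08521711248503654}
```

View pics/top0b.png

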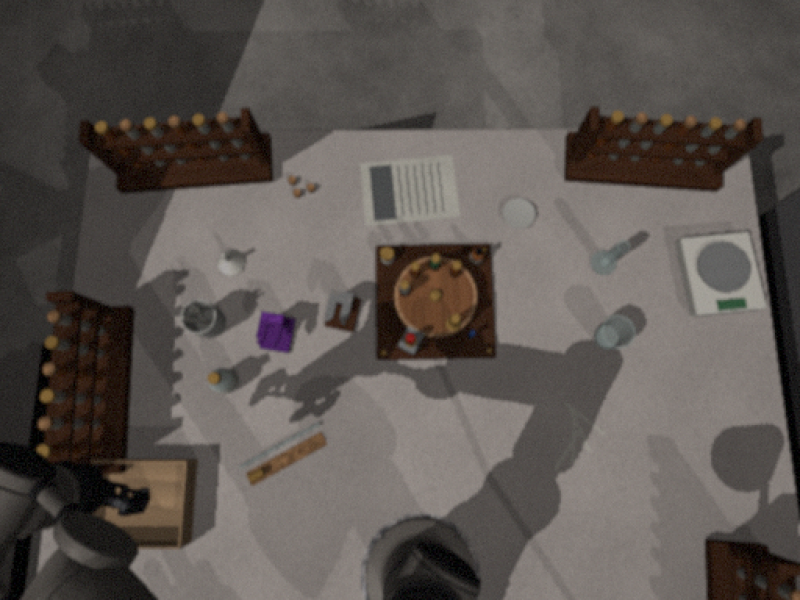

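View pics/side0.png

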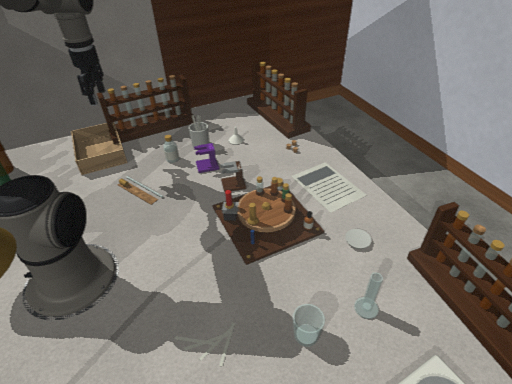

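The top view (800 px scale) shows the carousel at (435,295) and the red pin on the lug at (410,340). The blue post is at (472,333) and the brass knob at about (455,320). There are two fork stands: steel on wood at (342,308) and purple at (276,332). The steel one next to the carousel fits and the purple one is the look-alike, so I'll confirm that in an enlarged crop.

Run:
```python
from h import *
T=np.load("pics/top0.npz");S=np.load("pics/side0.npz")
a=T["p"][150:235,160:325];b=S["p"][130:265,180:330]
A=cv2.resize(a,None,fx=4.8,fy=4.8,interpolation=2)
A=np.clip(A.astype(float)*1.5,0,255).astype(np.uint8)
cv2.imwrite("pics/c1.png",A[:,:,::-1])
B=cv2.resize(b,None,fx=4.4,fy=4.4,interpolation=2);cv2.imwrite("pics/c2.png",B[:,:,::-1])
for n,X in(("top",T),("side",S)):
    P=cloud(n,X["d"]);p=X["p"].astype(int);R,G,Bl=p[...,0],p[...,1],p[...,2]
    for nm,m in(("red",(R>90)&(R>2.5*G)&(R>2.5*Bl)),("blue",(Bl>1.6*R)&(Bl>1.3*G)&(Bl>40))):
        k,l,s,c=cv2.connectedComponentsWithStats(m.astype(np.uint8))
        for i in range(1,k):
            if s[i,4]>4: print(n,nm,s[i],c[i].round(1),np.median(P[l==i],0).round(3),P[l==i][:,2].max().round(3))
# plates: top-cloud at height 0.072..0.088 left of carousel
P=cloud("top",T["d"])
for lo,hi in((.072,.088),(.047,.060)):
    m=(abs(P[...,2]-(lo+hi)/2)<(hi-lo)/2)&(T["d"]>0)
    k,l,s,c=cv2.connectedComponentsWithStats(m.astype(np.uint8))
    for i in range(1,k):
        if s[i,4]>60: print(lo,s[i],c[i].round(1),P[l==i].mean(0).round(3))
```

```text
top red [260 214   5   5  23] [262.2 216. ] [0.45  0.022 0.11 ] 0.114
top blue [300 211   4   5  14] [301.6 213.2] [ 0.466 -0.104  0.059] 0.066
side red [225 190   6  16  64] [227.9 196.9] [0.449 0.012 0.095] 0.111
side blue [250 230   4  14  38] [252.  236.1] [ 0.466 -0.111  0.043] 0.061
0.072 [208 185  18  24 244] [216.8 195.1] [0.52  0.163 0.081]
0.072 [116 192  23  22 121] [126.7 202.2] [0.499 0.445 0.08 ]
0.072 [164 200  18  23 254] [172.4 209.4] [0.476 0.3   0.081]
0.072 [385 202  22  21  86] [395.5 211.6] [ 0.468 -0.393  0.075]
0.072 [473 352  13  32  73] [476.9 363.7] [ 0.032 -0.585  0.082]
0.047 [ 252  165   53   62 1820] [277.7 192.9] [ 0.533 -0.029  0.056]
```

View pics/c1.png

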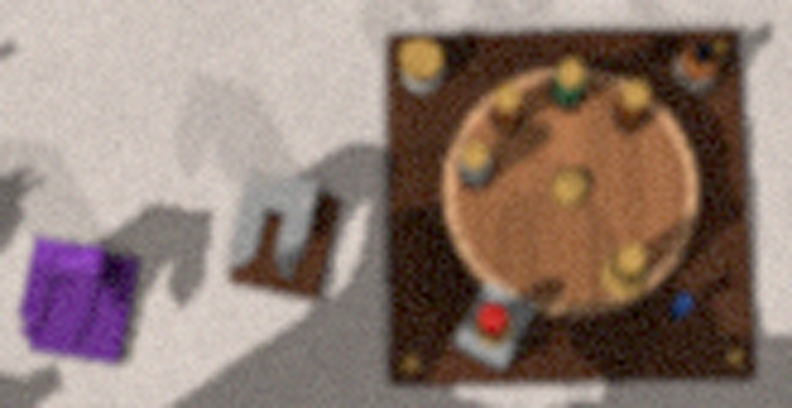

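View pics/c2.png

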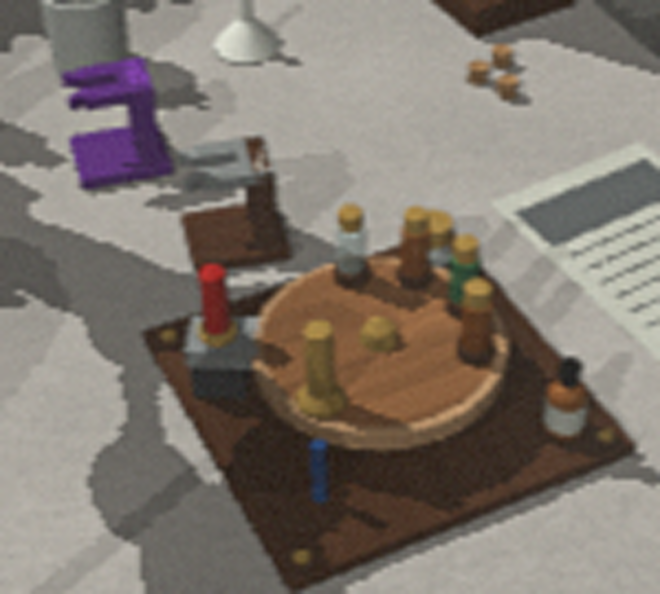

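The crops confirm it: the steel fork on the wooden post is at about (283,235) in the top crop, with its mouth facing the robot. The purple one at (80,300) is ruled out. Next I'll measure the fork, pin, knob and axis.

Run:
```python
from h import *
T=np.load("pics/top0.npz");S=np.load("pics/side0.npz")
P=cloud("top",T["d"]);Q=cloud("side",S["d"])
# fork plate
m=((abs(P[...,2]-.08)<.012)&(T["d"]>0)).astype(np.uint8)
sub=m[180:214,204:232];print("\n".join("".join(".#"[x] for x in q) for q in sub))
k,l,s,c=cv2.connectedComponentsWithStats(m);i=l[192,213] or l[188,216]
v,u=np.nonzero(l==i);W=np.array([ray("top",a,b,.08)[:2] for a,b in zip(u,v)])
print(cv2.minAreaRect((W*1000).astype(np.float32)),W.min(0),W.max(0))
mQ=(abs(Q[...,2]-.08)<.008)&(abs(Q[...,0]-.52)<.06)&(abs(Q[...,1]-.16)<.06)
v,u=np.nonzero(mQ);W2=np.array([ray("side",a,b,.08)[:2] for a,b in zip(u,v)])
print("side",len(W2),cv2.minAreaRect((W2*1000).astype(np.float32)),W2.min(0),W2.max(0))
# red handle: top ray z .11 ; side view top
print("pin top",ray("top",262.2,215.7,.108),"side mid",ray("side",227.9,196.9,.088))
# turntable circle
m=((abs(P[...,2]-.055)<.006)&(T["d"]>0)&(abs(P[...,0]-.53)<.1)&(abs(P[...,1]+.03)<.1)&(T["p"][...,0]>1.4*T["p"][...,2])&(T["p"][...,0]>60)).astype(np.uint8)
cs,_=cv2.findContours(m,0,1);cc=max(cs,key=cv2.contourArea)
C=np.array([ray("top",*q[0],.055)[:2] for q in cc])*1000
h=cv2.convexHull(C.astype(np.float32));print("table",cv2.minEnclosingCircle(h),cv2.fitEllipse(h))
# board corners
R=np.where(P[...,2]>.095,1,0).astype(np.uint8)*(T["d"]>0)
k,l,s,c=cv2.connectedComponentsWithStats(R)
for i in range(1,k):
    q=P[l==i]
    if abs(c[i][0]-280)<45 and abs(c[i][1]-195)<40: print(s[i],c[i].round(1),q.mean(0).round(3),q[:,2].max().round(3),ray("top",*c[i],.116)[:2].round(4))
print("center knob z",P[188:193,275:282,2].max())
print("blue",ray("top",301.6,213.2,.060),ray("side",252,230,.062))
```

```text
............................
............................
............................
............................
............................
........#...................
........######..............
........###########.........
.......###############......
.......##########.#####.....
.......###############......
.......###############......
......################......
......################......
......######.########.......
......#####....######.......
.....######....######.......
.....######....######.......
.....######....#####........
.....#####....######........
....######....######........
....######....######........
.....#####....#####.........
.....####....######.........
....####......#####.........
.....##.......###...........
..............###...........
...............##...........
...............#............
............................
............................
............................
............................
............................
((515.96875, 164.2401580810547), (46.851810455322266, 67.04044342041016), 77.28272247314453) [0.47961744 0.1347847
[... 327 characters left out ...]
594) ((543.8556518554688, -30.825618743896484), (167.13034057617188, 168.53173828125), 14.275419235229492)
[276 163   6   7  36] [278.6 166.1] [ 0.606 -0.03   0.109] 0.118 [ 0.6041 -0.0296]
[289 167   6   7  36] [291.6 170.1] [ 0.593 -0.07   0.11 ] 0.119 [ 0.591  -0.0695]
[263 168   6   7  36] [265.5 171. ] [0.59  0.011 0.11 ] 0.12 [0.5886 0.0108]
[256 180   6   7  36] [258.5 183. ] [0.552 0.032 0.11 ] 0.12 [0.5507 0.0322]
[288 201   7   7  35] [291. 204.] [ 0.485 -0.066  0.117] 0.123 [ 0.4853 -0.0656]
[260 213   6   7  31] [262.4 216.1] [0.45  0.021 0.109] 0.114 [0.4488 0.0206]
center knob z 0.07151136729919777
blue [ 0.46591305 -0.10286654  0.06      ] [ 0.46861682 -0.10715329  0.062     ]
```

```bash
cat >> h.py <<'E'
from scipy.spatial.transform import Rotation as Ro
def down(phi):  # tool down, jaw axis at angle phi (deg)
    a=np.radians((phi+90)/2);return np.array([np.cos(a),np.sin(a),0,0])
PH=-12.7; NX=np.array([np.cos(np.radians(PH)),np.sin(np.radians(PH)),0]); HOME=np.array([.518,.1642,.08]); PIN=np.array([.4505,.021,.085])
G=np.array([0,0,.006])
E
python3 - <<'E'
from h import *
print("slot mids",ray("top",216.5,196,.08),ray("top",215.5,199.5,.08),ray("top",215.5,201,.08))
for x in(.514,.503,.498): print(x, .1642-(x-.518)*np.tan(np.radians(12.7)))
for ph in(-12.7,167.3):
    for p in(PIN+G,HOME+G+[0,0,.1]): print(ph,r.solve_ik(p,down(ph)))
for ph in (211.7-90,211.7+90): print(ph,r.solve_ik([.485,-.066,.104],down(ph)),r.solve_ik([.541,-.097,.104],down(ph+60)))
E
```

```text
slot mids [0.51769266 0.16412628 0.08      ] [0.50654271 0.16698351 0.08      ] [0.50177534 0.16686562 0.08      ]
0.514 0.1651014389319874
0.503 0.1675803959949527
0.498 0.16870719465993692
-12.7 [-1.23645156e-01  4.31062936e-01  1.93365106e+00 -4.44089210e-16
  7.76878658e-01  9.80116593e-02]
-12.7 [ 1.65905602e-01  4.40713904e-01  1.57774433e+00 -4.44089210e-16
  1.12313442e+00  3.87562417e-01]
167.3 [-1.23645156e-01  4.31062936e-01  1.93365106e+00 -4.44089210e-16
  7.76878658e-01 -3.04358099e+00]
167.3 [ 1.65905602e-01  4.40713904e-01  1.57774433e+00 -4.44089210e-16
  1.12313442e+00 -2.75403024e+00]
121.69999999999999 [-2.91979680e-01  4.63693518e-01  1.81884666e+00 -4.44089210e-16
  8.59052472e-01 -2.41604538e+00] [-3.16867392e-01  5.51565308e-01  1.65037937e+00 -4.44089210e-16
  9.39647974e-01  2.79505466e+00]
301.7 [-2.91979680e-01  4.63693518e-01  1.81884666e+00 -4.44089210e-16
  8.59052472e-01  7.25547274e-01] [-3.16867392e-01  5.51565308e-01  1.65037937e+00 -4.44089210e-16
  9.39647974e-01 -3.46537989e-01]
```

Run:
```python
from h import *
q=down(PH)
command_gripper(.05,40)
r.reach(PIN+G+[0,0,.08],q)
r.move_straight(PIN+G+[0,0,.045],speed=.1)
s=r.read_state();print(s["time_s"],s["eef_pos"],s["grip_width"])
p,d=grab("side");A=cv2.resize(p[140:250,170:300],None,fx=4,fy=4,interpolation=2)
p,d=grab("top");B=cv2.resize(p[165:245,215:310],None,fx=4,fy=4,interpolation=2);B=np.clip(B*1.5,0,255).astype(np.uint8)
h=max(len(A),len(B));B=cv2.copyMakeBorder(B,0,h-len(B),0,0,0);A=A[:, :420]
cv2.imwrite("pics/hover.png",np.hstack([A,B])[:,:,::-1])
```

```text
2.9833 [0.45060962 0.02132538 0.13611839] 0.04998758904196038
```

View pics/hover.png

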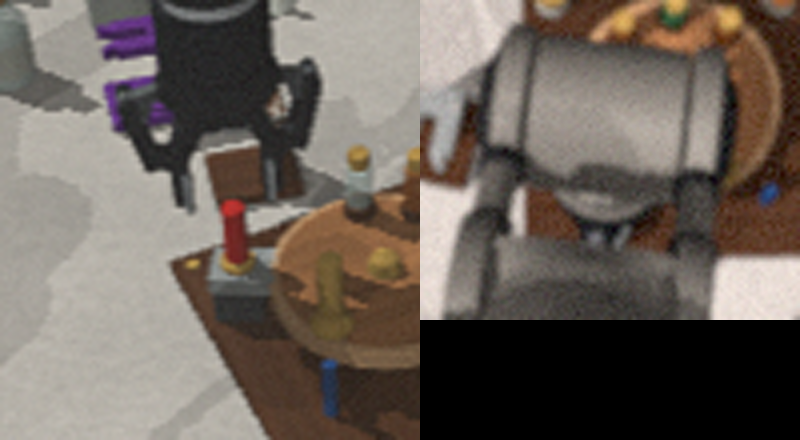

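In the left half the jaws sit astride the red handle (235,230); the top view is blocked by the arm. I'll descend, grip and lift.

Run:
```python
from h import *
print(r.move_straight(PIN+G+[0,0,.002],speed=.08,max_force=15))
command_gripper(.0,30);s=r.read_state();print(s["grip_width"],s["eef_pos"],s["contact_force"].round(1),s["time_s"])
if .013<s["grip_width"]<.022:
    e=s["eef_pos"]
    print(r.move_straight(e+[0,0,.09],speed=.08,max_force=25))
    r.hold(.1);s=r.read_state();print(s["grip_width"],s["eef_pos"],s["contact_force"].round(1),s["time_s"])
    p,d=grab("side");A=cv2.resize(p[110:250,150:320],None,fx=4,fy=4,interpolation=2);cv2.imwrite("pics/lift.png",A[:,:,::-1])
```

```text
False
0.01696508264950817 [0.45079996 0.02096649 0.09346043] [-0.  -1.1  3.3] 4.15
False
0.01704202324462379 [0.45053484 0.02101473 0.18298259] [-0.3 -0.1 -0.8] 5.5333
```

View pics/lift.png

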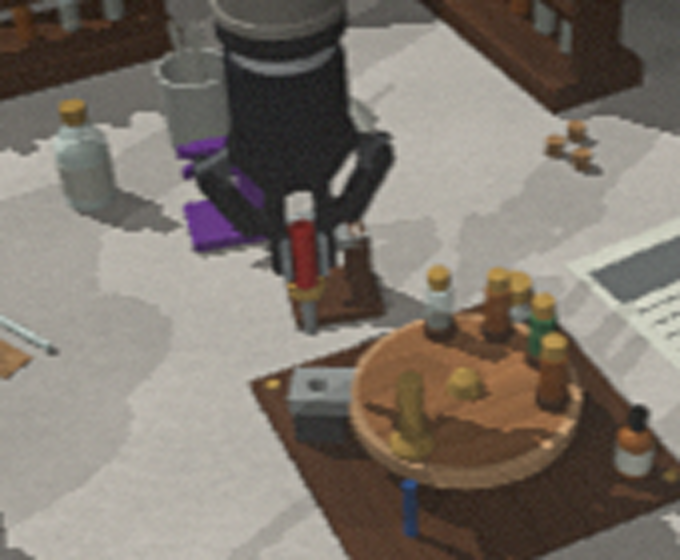

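The pin (300,255) hangs upright in the jaws and the bore is empty. I'll stage in front of the notch mouth and look.

Run:
```python
from h import *
St=HOME-NX*.062
print(St)
r.move_straight([St[0],St[1],.183],speed=.15)
r.move_straight([St[0],St[1],.1225],speed=.1)
r.hold(.2);s=r.read_state();print(s["eef_pos"],s["time_s"],s["contact_force"].round(1))
p,d=grab("side");A=cv2.resize(p[120:210,170:290],None,fx=6,fy=6,interpolation=2);cv2.imwrite("pics/stage.png",A[:,:,::-1]);np.savez("pics/stage.npz",p=p,d=d)
Q=cloud("side",d).reshape(-1,3);c=p.reshape(-1,3).astype(int)
m=(c[:,0]>80)&(c[:,0]>2.5*c[:,1])&(c[:,0]>2.5*c[:,2]);print("red",m.sum(),np.median(Q[m],0),Q[m].min(0),Q[m].max(0))
```

```text
[0.45751686 0.17783046 0.08      ]
[0.45791007 0.17789605 0.1231531 ] 7.7417 [ 0.2  0.6 -1. ]
red 40 [0.45408761 0.16772889 0.1249362 ] [0.44969984 0.16415674 0.09506335] [0.46177504 0.17684978 0.14052036]
```

View pics/stage.png

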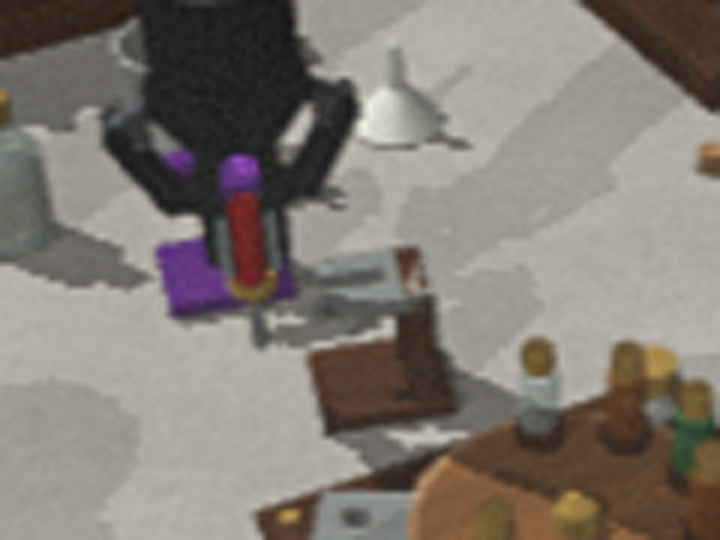

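Run:
```python
from h import *
Z=np.load("pics/stage.npz");p=Z["p"].astype(int)
f=lambda x,y:(170+(x+.5)/6-.5,120+(y+.5)/6-.5)
m=(p[...,0]>60)&(p[...,0]>1.8*p[...,1])&(p[...,0]>1.8*p[...,2]);m[:,:200]=0;m[:,222:]=0;m[:145]=0;m[172:]=0
v,u=np.nonzero(m);L=np.polyfit(v,u,1)
uc,vc=u.mean(),v.mean();print(uc,vc,np.ptp(v))
for z in(.110,.1145,.119):print(z,ray("side",uc,vc,z))
print("red initial check: axis ray side", ray("side",227.9,196.9,.085))
for x,y in((325,280),(350,277),(382,272)):print("slot",ray("side",*f(x,y),.08))
Q=cloud("side",Z["d"]);M=(abs(Q[...,2]-.08)<.006)&(Q[...,0]>.48)&(Q[...,0]<.565)&(abs(Q[...,1]-.16)<.04)
print("\n".join("".join(".#"[int(x)] for x in q) for q in M[158:178,215:246]))
```

```text
210.64864864864865 159.4189189189189 15
0.11 [0.45922209 0.18092707 0.11      ]
0.1145 [0.45755841 0.17489044 0.1145    ]
0.119 [0.45589472 0.16885382 0.119     ]
red initial check: axis ray side [0.45158472 0.02032805 0.085     ]
slot [0.49550033 0.1674524  0.08      ]
slot [0.50844161 0.16395413 0.08      ]
slot [0.52545129 0.16041284 0.08      ]
...............................
...............................
...............................
...................#######.....
............##############.....
.........#################.....
......#####################....
......#####################....
......#####.#......########....
.................###########...
..........##################...
.........###############.###...
.......###################.....
.......###.#######.............
........#..###.................
...............................
...............................
...............................
...............................
...............................
```

Run:
```python
from h import *
def go(a,v,f):
    t=HOME+NX*a;k=r.move_straight([t[0],t[1]-.0004,.1225],speed=v,max_force=f);s=r.read_state()
    d=s["eef_pos"]-HOME;print(k,"along",(d@NX*1000).round(1),"lat",((d-NX*(d@NX))*1000).round(1),s["contact_force"].round(1),s["time_s"],s["grip_width"]);return k
if not go(-.02,.06,10):
    if not go(-.004,.04,10): go(.006,.02,8)
p,d=grab("side");A=cv2.resize(p[120:210,170:290],None,fx=6,fy=6,interpolation=2);cv2.imwrite("pics/in.png",A[:,:,::-1])
```

```text
False along -20.2 lat [-0.1 -0.5 42.3] [-0.3  0.3 -0.4] 8.6417 0.017090507130857774
False along -3.9 lat [-0.1 -0.5 42.4] [-0.4  0.2 -0.5] 9.1917 0.01700261407468712
True along 3.6 lat [-0.1 -0.6 41.8] [ 0.4  0.1 -0.8] 9.6667 0.017309217331335957
```

View pics/in.png

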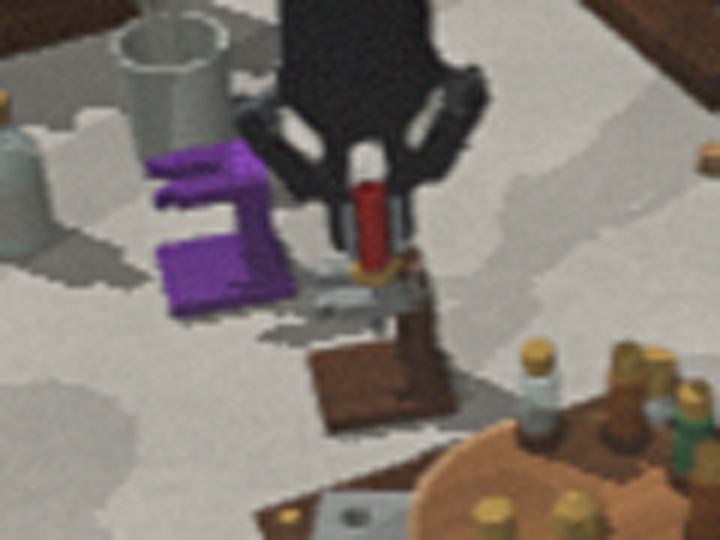

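The shank met the notch's end at +3.6 mm, the pin is upright and the collar sits over the plate. I'll lower it until contact, release, rise and check.

Run:
```python
from h import *
e=r.read_state()["eef_pos"]
print(r.move_straight([e[0],e[1],.1165],speed=.02,max_force=5),r.read_state()["eef_pos"],r.read_state()["contact_force"].round(1))
command_gripper(.045);r.hold(.3)
e=r.read_state()["eef_pos"];print(e)
print(r.move_straight(e+[0,0,.075],speed=.12,max_force=15))
p,d=grab("side")
c=p.astype(int);m=(c[...,0]>60)&(c[...,0]>1.8*c[...,1])&(c[...,0]>1.8*c[...,2]);m[:,:215]=0;m[:,250:]=0;m[:140]=0;m[172:]=0
v,u=np.nonzero(m);print("red",u.mean(),v.mean(),len(u),"tilt px",np.polyfit(v,u,1)[0],ray("side",u.mean(),v.mean(),.111),HOME)
A=cv2.resize(p[120:210,170:290],None,fx=6,fy=6,interpolation=2);cv2.imwrite("pics/out.png",A[:,:,::-1]);print(r.read_state()["time_s"])
```

```text
True [0.52168639 0.16281463 0.11940014] [0.6 0.  4.1]
[0.52091794 0.16279014 0.11880931]
False
red 231.25757575757575 157.46969696969697 66 tilt px 0.060393133505294176 [0.52066613 0.1603085  0.111     ] [0.518  0.1642 0.08  ]
11.4583
```

View pics/out.png

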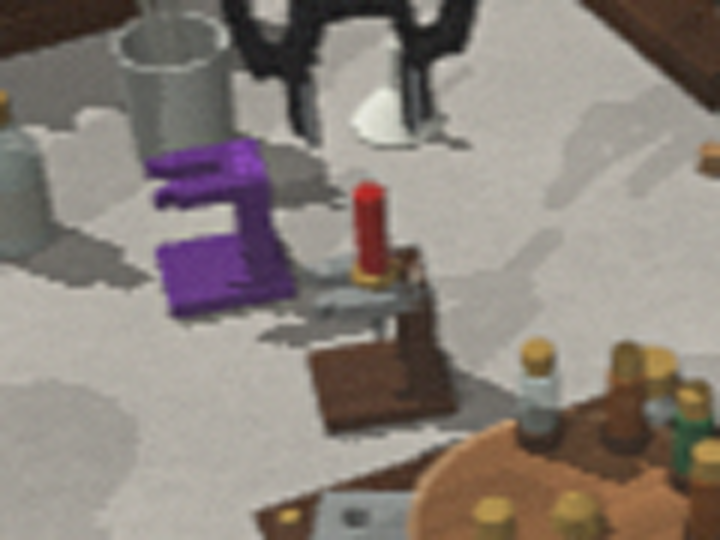

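Contact came at TCP z 0.1194, exactly the collar-on-plate height. The pin (370,235) hangs upright and free. Next is the knob, with a loose cage and the jaws tangential.

```bash
cat >> h.py <<'E'
C=np.array([.542,-.031])
def pose(th,rad=.068,z=.105):
    a=np.radians(th);return [C[0]+rad*np.cos(a),C[1]+rad*np.sin(a),z],down(th+90)
E
python3 - <<'E'
from h import *
th0=211.5
e=r.read_state()["eef_pos"];p,q=pose(th0)
r.reach([p[0],p[1],.185],q)
print(r.move_straight(p,speed=.1,max_force=12))
command_gripper(.026,20);s=r.read_state();print(s["eef_pos"],s["grip_width"],s["contact_force"].round(1),s["time_s"])
for a in range(10,81,10):
    p,q=pose(th0+a if a<70 else th0+60+(a-60)*.6)
    k=r.move_straight(p,q,speed=.04,max_force=12);s=r.read_state()
    w=s["eef_pos"][:2]-C;print(a,k,np.degrees(np.arctan2(w[1],w[0]))%360,np.hypot(*w),s["contact_force"].round(1),s["time_s"])
    if k:break
E
```

```text
False
[ 0.48418837 -0.06658821  0.10534745] 0.02592958405451097 [-0.3 -0.8  0.6] 13.6583
10 False 221.50818093050577 0.06800850956757512 [ 0.6 -0.6  0.1] 14.1083
20 False 231.46182008134787 0.06790347850811335 [-0.1  0.2  0.8] 14.5583
30 False 241.5002530563287 0.06785986281063591 [-0.5  1.1  0.1] 15.0083
40 False 251.55055472740207 0.06784418561423304 [-0.4  0.6  0.4] 15.4583
50 False 261.5309575296243 0.0678409738246942 [ 0.1 -0.3 -0.2] 15.9083
60 False 271.49838252189556 0.06784147299691261 [0.5 0.6 0.6] 16.3583
70 False 277.14055612487675 0.06791442536631115 [-1.2 -0.9  0.2] 16.6833
80 True 276.82993808533905 0.06670955851238854 [-1.7 -0.2  1.1] 16.8917
```

Run:
```python
from h import *
command_gripper(.05)
e=r.read_state()["eef_pos"]
print(r.move_straight(e+[0,0,.08],speed=.1,max_force=12))
r.reach([.40,-.25,.30],down(90+276.8-360+90) if 0 else r.read_state()["eef_rot"])
s=r.read_state();print(s["time_s"],s["eef_pos"])
p,d=grab("top");P=cloud("top",d);R=((P[...,2]>.095)&(d>0)).astype(np.uint8)
k,l,st,c=cv2.connectedComponentsWithStats(R)
for i in range(1,k):
    if st[i,4]<80 and abs(c[i][0]-270)<60 and abs(c[i][1]-195)<45:
        w=ray("top",*c[i],.116)[:2];print(c[i].round(1),w.round(4),np.degrees(np.arctan2(*(w-C)[::-1])).round(1),np.hypot(*(w-C)).round(4))
B=np.clip(cv2.resize(p[145:240,160:325],None,fx=4.8,fy=4.8,interpolation=2)*1.5,0,255)
cv2.imwrite("pics/end.png",B[:,:,::-1])
p,d=grab("side");A=cv2.resize(p[120:270,170:340],None,fx=4,fy=4,interpolation=2);cv2.imwrite("pics/end2.png",A[:,:,::-1])
```

```text
False
19.1583 [ 0.4003499  -0.24945728  0.29924166]
[271.5 167.3] [ 0.6002 -0.0078] 21.7 0.0627
[260.9 176.2] [0.5719 0.0248] 61.8 0.0633
[301.4 184.9] [ 0.5444 -0.0983] -87.9 0.0674
[258.6 189.8] [0.5292 0.0319] 101.5 0.0641
[215.5 192.8] [0.5203 0.163 ] 96.4 0.1953
[266.2 202. ] [0.4916 0.0092] 141.5 0.0645[ WARN:0@5.712] global loadsave.cpp:1063 imwrite_ Unsupported depth image for selected encoder is fallbacked to CV_8U.
```

View pics/end.png

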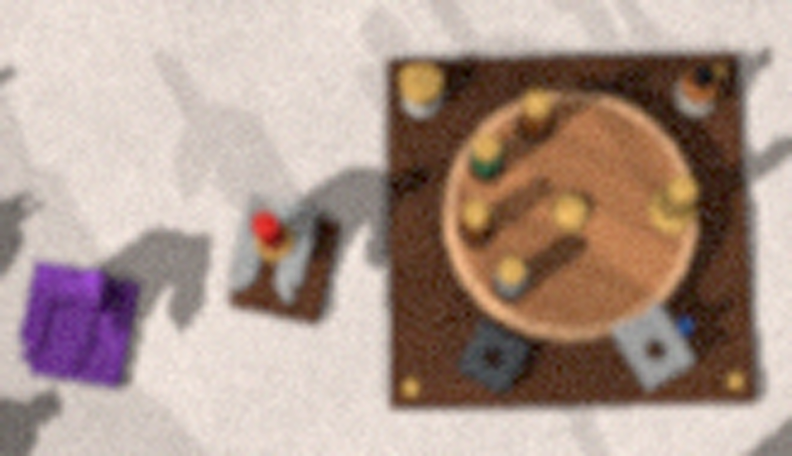

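View pics/end2.png

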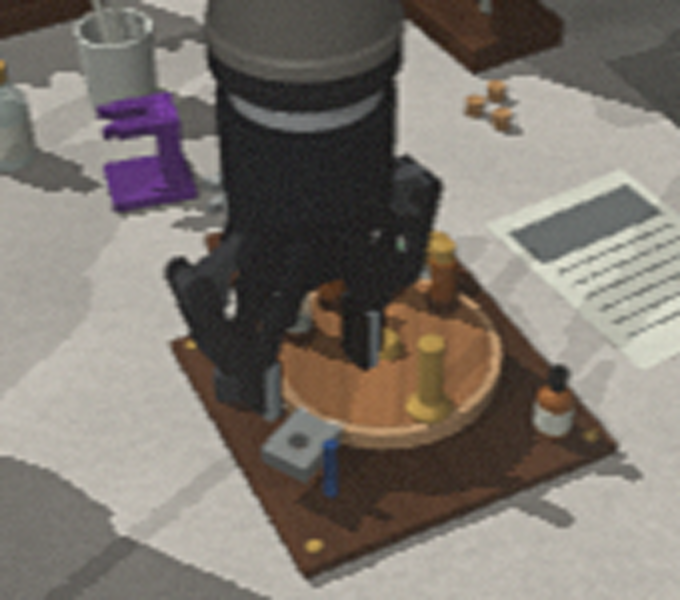

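All four vials turned by 59.4 to 60.5°. The lug touches the blue post (685,325), the pin (268,228) is upright in the notch, and the jar and amber vial haven't moved. I'll hand in.

```bash
python3 -c "
from h import *
r.finish_job();print(r.read_state()['time_s'])"
```

```text
the job is handed in; nothing more can be done
the job is handed in; nothing more can be done
```

The job is done and handed in at about 19 s on the robot's clock, out of the 51 s allowed. No verdict was reported.

- **Pin:** I drew it straight up out of its bore and slid it into the steel stand's notch until it met the end. Then I lowered it until it touched and let go. It touched at exactly the height where the collar should sit on the plate, and it stood upright in the pictures taken afterwards. Its axis is an estimated 2–4 mm from my measured home point; the limit is 10 mm.
- **Carousel:** I turned it counter-clockwise by the knob, held loosely between the jaws, until the force rose against the stop. The four vials show a turn of 59.4–60.5° (60° is the stop), and the lug is against the blue post in the picture. The robot was clear of everything at the end.
- **Other glassware:** The jar and amber vial look unmoved in the last top view, and I saw no contact with the rest. I checked this by eye only and did not measure it.

The two cameras disagreed by about 2–4 mm on positions at the fork and the pin. The notch's flared mouth and the force-limited moves covered that, and no check failed.

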